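# Let the blue capsule into its soaking bin

## Robot

A 6-joint arm with a two-finger parallel gripper is mounted at the origin on the work surface. World frame = base frame: x ahead of the robot, y to its left, z up, the work surface at z = 0. Lengths are in m, angles in rad, forces in N, time in s.
With the tool pointing down it reaches from about 0.375 to 0.9 m from the base axis. Payload 3.1 kg.
Tool frame: the origin (TCP) lies on the centre line of the jaws, within the pads' length; the fingertips stand 17 mm ahead of it and the grasp point (between the pads) lies 2 mm behind it; y points along the fingers, z is the direction in which the jaws open and shut, and the axes are right-handed (so a half turn about y gives the same grasp; the last joint's range is limited). The gripper opens to 85 mm and grips with 20 to 120 N. Pads are 22 mm wide; open, the fingers measure 114 mm over their backs; the gripper's body (76 mm by 85 mm) begins 54 mm behind the grasp point. The pads swing forward as they close: fully open they stand 13 mm farther back than shut.
Start: joints at [1.052, 0.527, 1.433, -0, 1.181, -0.178], TCP at [0.208, 0.589, 0.248] pointing down, gripper open.
Joint ranges: [-3.08, 3.08], [-0.75, 2.2], [0.22, 2.44], [-1.43, 4.57], [0, 2.65], [-2.85, 2.85]. Speed limits (rad/s): [2.79, 2.79, 3.14, 3.14, 3.14, 3.14].

## Interface

Orientations are given as a unit quaternion [x, y, z, w].
In Python, from station import manip gives the robot as it stands.
- The arm moves only by the shell command python3 -m handwheel 'ROWS' [FORCE]. ROWS is JSON, one flat list of numbers, 7 for each row, row after row: the shift along the tool's x, y, z in cm, then the turn, a rotation vector about the tool's x, y, z in rad, then the finger opening in cm, from 0 to 8.54. A call has 1 to 10 rows; each row is the pose to reach, as a shift and turn from the pose commanded when the call began, along the tool's axes at that moment; what a row does not reach only later rows make up. A row lasts 1/12 s, in which the tool goes at most 41.7 mm and 7.16 degrees, less where a joint would pass 70% of its speed; a pose out of reach is approached as far as the arm can. A call with a gripper value outside its range is refused whole. The fingers move at their own pace and stop on an object; FORCE is the grip in N (left out, the last holds). Time passes only in rows, so rows that repeat a pose let the fingers close. It gives the time, the measured TCP pose, the force and the opening at its end, in the units of the state.
- manip.sense(): the state, without advancing time (a new reading comes with each control period).
- manip.snapshot(name): name is "scene" or "top" or "wrist"; returns a dict with "frame" (400x640x3 uint8, red, green, blue), "depth" (400x640 float32, m along the optical axis (not along the pixel's ray), 0 where there is no reading), "camera_matrix" (3x3 intrinsics, pixels), "rvec" (rotation vector, rad) and "tvec" (3), from world to camera coordinates, as OpenCV has them. Camera axes: x right, y down, z forward; pixel columns grow to the right and rows downward; lengths in m; the calibration is good to about 2 mm. A picture is of the moment at which its call begins.
- manip.sign_off(): hands the job in, once; it reports no verdict.
The state is a dict: "t": time; "q": joint angles; "qd": joint speeds; "tau": joint torques, N m; "tcp_pos": TCP position; "tool_rot": TCP orientation; "force": force on the tool from outside, world axes, zero at the start; "ft_torque": the same for the moment, N m; "finger_gap": opening from 0.0 (shut) to 1.0 (fully open).
Only numpy, scipy, OpenCV 4.12 (cv2) and the standard library are available. Lean on these libraries where they do the work, as an engineer would, in place of code of your own. Each camera call takes 0.05 s, during which the arm holds its last target.

## Task

Two identical grey bins stand on the mat, each with a steel lid, a yellow hand lever in front and a cleaning capsule waiting on the ramp behind the lid. On the bin where the blue capsule waits, press the lever all the way down and hold it there, lid fully raised, until the blue capsule has rolled in and come to rest; then let go so that the lid closes over it. Leave the orange capsule on its ramp.

Things in the scene. Friction and masses are not known exactly. Their poses are not given: they have to be found in the camera images.
- wash_pad (a point): Top centre of the yellow pad (40 mm wide, 34 mm along the lever, 8 mm thick) on the lever of the blue capsule's bin, on the robot's side. Lid shut: 126 mm above the table, the pad sloping up towards the robot at 20 degrees. Pressed straight down it sinks 58 mm to a hard stop (level shift under 7 mm); takes about 2 N at first, 5 N held down; springs back up. The other bin has the same pad.
- wash_lid (a joint): Lid of the blue capsule's bin: 0 shut, 0.70 rad fully raised, lever at its bottom stop. Lid and lever are one rigid piece pivoting on the bin's near rim, the pad 85 mm from the pivot, the lid on the far side. An upturned lip on its far edge holds back the capsule, which passes under from about 0.35 rad. A spring shuts it when released.
- wash_floor (a point): Middle of the inner floor of that bin, 9 mm above the table. The bin is a fixed grey open box, inside 112 mm (away from the robot) by 82 mm, walls 4 mm, rim 88 mm above the table, turned up to 15 degrees from square to the robot; z axis up, x axis from the lever to the ramp.
- blue_capsule: Blue plastic cleaning capsule with a white band, a cylinder 30 mm in diameter, 60 mm long, about 70 g; origin at its centre, y axis along it. It lies crosswise on the aluminium ramp behind its bin's lid, origin 81 mm beyond the middle of the bin and 111 mm above the table, and rolls into the bin by itself within about a second once the lid is raised.
- orange_capsule: The same capsule in orange, waiting on the ramp of the other, identical bin; origin at its centre. Its bin stays shut.

How it is judged:
On the way:
1. the lid is held raised (above 0.55 of its 0.70 rad) while the blue capsule lies inside the bin (value of joint wash_lid above 0.55 rad and x of blue_capsule in the frame of wash_floor between -0.056 and 0.056 m and y of blue_capsule in the frame of wash_floor between -0.041 and 0.041 m and z of blue_capsule in the frame of wash_floor between 0 and 0.06 m), for 0.3 s.
At the end, for the whole second after the job is handed in: The blue capsule lies at rest inside its bin (centre within the walls and under 60 mm above the bin's floor), the lid over it is shut (within 0.05 rad) and the orange capsule is within 20 mm of where it began (x of blue_capsule in the frame of wash_floor between -0.056 and 0.056 m and y of blue_capsule in the frame of wash_floor between -0.041 and 0.041 m and z of blue_capsule in the frame of wash_floor between 0 and 0.06 m and value of joint wash_lid below 0.05 rad and linear speed of blue_capsule below 0.03 m/s and distance of orange_capsule from where it was at the start of the episode below 0.02 m); the robot touches nothing.
It fails at once if the orange capsule is disturbed (moved more than 20 mm) (distance of orange_capsule from where it was at the start of the episode above 0.02 m).
It also fails if it takes over 30 s, if anything falls off the work surface, if the arm or the gripper's body presses on something with over 40 N, if the wrist force passes 120 N, or if a joint passes its speed limit or range.

## Working session

There is one attempt and no reset: what is moved stays moved. The work goes in short steps, Python scripts to look and compute and a shell command to move; the robot and the scene stay as the last step left them, time stands still between calls to the robot, and variables do not carry over. Pictures are saved under pics/ and viewed, and the job is handed in when it is done.

```bash
mkdir -p pics; ls
python3 - <<'E'
from station import manip
import cv2,pickle
s=manip.sense();print(s)
for n in("scene","top"):
    d=manip.snapshot(n);pickle.dump(d,open(n+'.pkl','wb'))
    cv2.imwrite(f'pics/{n}0.png',d['frame'][:,:,::-1]);print(d['rvec'],d['tvec'],d['camera_matrix'])
E
```

```text
pics
{'t': 0.0, 'q': array([ 1.05250223e+00,  5.28491589e-01,  1.43388116e+00,  9.92946648e-06,
        1.18141583e+00, -1.78513790e-01]), 'qd': array([-8.08843875e-05, -7.89615928e-04,  3.64292447e-04,  1.72975240e-03,
        2.81539710e-03, -8.90371714e-06]), 'tau': array([-1.01465612e-03, -4.42338681e+01, -1.78029710e+01, -2.52057362e-04,
        8.23585113e-03,  2.84453208e-06]), 'tcp_pos': array([0.20793896, 0.58868101, 0.24732469]), 'tool_rot': array([ 0.69765478, -0.11982278,  0.11928657, -0.69619754]), 'force': array([ 0.33896802,  0.85334821, -0.07952228]), 'ft_torque': array([ 0.0052795 , -0.02223363,  0.04746114]), 'finger_gap': 0.9995598463600032}
[ 0.96521695  2.45363073 -1.08120296] [ 0.44452536 -0.19413838  1.23644372] [[372.64401076   0.         318.58096523]
 [  0.         372.64401076 194.79769259]
 [  0.           0.           1.        ]]
[ 2.18303767 -2.1204536   0.18512028] [-0.05246734  0.60314806  0.88098146] [[475.86118777   0.         314.18107275]
 [  0.         475.86118777 200.04536596]
 [  0.           0.           1.        ]]
```

View pics/scene0.png

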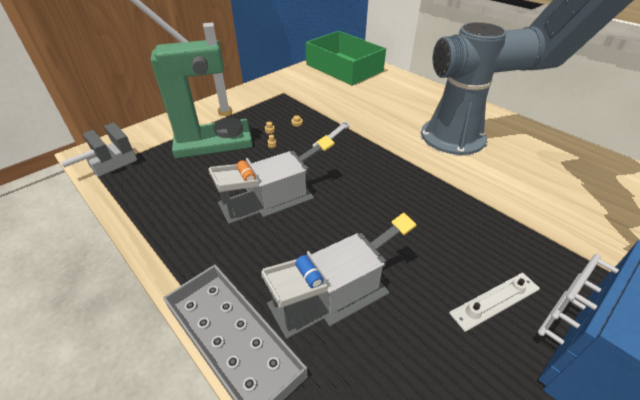

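View pics/top0.png

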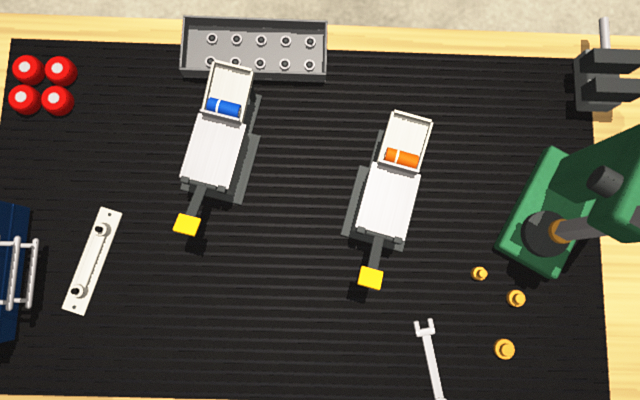

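The pictures show the blue capsule's bin on the left (top view: blue at (223,107), its pad at (187,225)) and the orange one on the right (pad at (370,278)). Next I locate them.

```bash
cat > h.py <<'E'
import numpy as np,cv2,pickle
from scipy.spatial.transform import Rotation as Ro
def cam(d):
    R=cv2.Rodrigues(np.array(d['rvec'],float))[0];return R,np.array(d['tvec'],float).ravel(),np.array(d['camera_matrix'])
def ray(d,u,v,z):
    R,t,K=cam(d);c=-R.T@t;w=R.T@np.linalg.inv(K)@[u,v,1.];return c+w*(z-c[2])/w[2]
def depthpts(d,m):
    R,t,K=cam(d);v,u=np.nonzero(m&(d['depth']>0));Z=d['depth'][v,u]
    P=np.linalg.inv(K)@np.array([u,v,np.ones_like(u)])*Z;return (R.T@(P-t[:,None])).T
def masks(d):
    h=cv2.cvtColor(d['frame'],cv2.COLOR_RGB2HSV)
    return dict(yellow=cv2.inRange(h,(23,150,120),(33,255,255)),blue=cv2.inRange(h,(105,170,110),(120,255,255)),orange=cv2.inRange(h,(5,170,150),(19,255,255)))
def blobs(m,a=40):
    n,l,s,c=cv2.connectedComponentsWithStats(m)
    return [(c[i],s[i][4],l==i) for i in range(1,n) if s[i][4]>a]
E
python3 - <<'E'
from h import *
for n in('scene','top'):
    d=pickle.load(open(n+'.pkl','rb'))
    for k,m in masks(d).items():
        for c,a,l in blobs(m):
            P=depthpts(d,l); z=.126 if k=='yellow' else .12
            print(n,k,c.round(1),a,'ray',ray(d,*c,z).round(4),'depth med',np.median(P,0).round(4) if len(P) else None)
d=manip=None
from station import manip
s=manip.sense();print(Ro.from_quat(s['tool_rot']).as_matrix().round(3))
E
```

```text
scene blue [307.8 261.8] 46 ray [0.7521 0.1277 0.12  ] depth med [0.7556 0.1308 0.1267]
scene blue [300.6 266.7] 54 ray [0.7697 0.1268 0.12  ] depth med [0.771  0.1279 0.1222]
top yellow [186.3 224. ] 397 ray [0.5428 0.1897 0.126 ] depth med [0.5429 0.1898 0.1246]
top yellow [370.3 277.3] 409 ray [ 0.4592 -0.1349  0.126 ] depth med [ 0.4594 -0.1355  0.1248]
top yellow [480.9 272. ] 57 ray [ 0.4737 -0.329   0.126 ] depth med [ 0.4747 -0.3647  0.0368]
top yellow [517.7 296.5] 89 ray [ 0.4333 -0.3926  0.126 ] depth med [ 0.4292 -0.4372  0.0308]
top yellow [505.1 348.1] 136 ray [ 0.3457 -0.3676  0.126 ] depth med [ 0.3314 -0.4122  0.0233]
top blue [211.2 103.8] 104 ray [0.7662 0.1608 0.12  ] depth med [0.7653 0.1602 0.1227]
top blue [228.5 108.2] 245 ray [0.7589 0.1286 0.12  ] depth med [0.7576 0.1283 0.1229]
top orange [390.4 154.3] 124 ray [ 0.6818 -0.1703  0.12  ] depth med [ 0.6809 -0.1696  0.1228]
top orange [407.7 159.3] 258 ray [ 0.6735 -0.202   0.12  ] depth med [ 0.6724 -0.2017  0.123 ]
top orange [557.  232.3] 99 ray [ 0.548  -0.4707  0.12  ] depth med [ 0.547  -0.4727  0.1141]
top orange [477.2 274.6] 41 ray [ 0.4691 -0.3247  0.12  ] depth med [ 0.4687 -0.3597  0.0197]
top orange [515.6 298.8] 79 ray [ 0.4289 -0.3913  0.12  ] depth med [ 0.4229 -0.4344  0.017 ]
top orange [504.3 348.7] 58 ray [ 0.3439 -0.3686  0.12  ] depth med [ 0.328  -0.4139  0.0122]
[[ 0.943 -0.001  0.333]
 [-0.333 -0.002  0.943]
 [-0.    -1.    -0.002]]
```

Run:
```python
from h import *
A=[]
for n in('scene','top'):
    d=pickle.load(open(n+'.pkl','rb'));P=depthpts(d,np.ones((400,640),bool));A.append(P)
P=np.vstack(A)
print('max z on cells x rows .1-.7, y cols .1-.75')
for x in np.arange(.1,.75,.1):
    print(round(x,1),[ (lambda q: round(float(q.max()),2) if len(q) else None)(P[(abs(P[:,0]-x)<.05)&(abs(P[:,1]-y)<.05),2]) for y in np.arange(.1,.8,.1)])
for n,B in zip('st',A):
    q=B[(B[:,1]>.3)&(B[:,1]<.8)&(B[:,0]>.2)&(B[:,0]<.9)&(B[:,2]>.05)];print(n,len(q),q.min(0).round(2) if len(q) else'',q.max(0).round(2) if len(q) else '')
```

```text
max z on cells x rows .1-.7, y cols .1-.75
0.1 [0.12, 0.01, 0.01, 0.01, 0.01, 0.0, None]
0.2 [0.01, 0.01, 0.01, 0.01, 0.01, 0.0, None]
0.3 [0.01, 0.01, 0.01, 0.01, 0.19, 0.01, None]
0.4 [0.01, 0.01, 0.01, 0.04, 0.2, 0.2, None]
0.5 [0.01, 0.13, 0.01, 0.04, 0.2, 0.2, None]
0.6 [0.1, 0.13, 0.01, 0.02, 0.2, 0.2, None]
0.7 [0.13, 0.13, 0.01, 0.01, 0.01, 0.01, None]
s 10164 [0.32 0.49 0.05] [0.58 0.63 0.2 ]
t 2104 [0.32 0.49 0.05] [0.58 0.54 0.16]
```

```bash
python3 -m handwheel '[0,-2,-2,0,0,0,0, 1,-4,-5,0,0,0,0, 3,-5,-8,0,0,0,0, 6,-5,-10.5,0,0,0,0, 9,-5,-12.5,0,0,0,0, 12.5,-5,-14,0,0,0,0, 16,-5,-15.5,0,0,0,0, 19.5,-5,-17,0,0,0,0, 23,-5,-18.5,0,0,0,0, 26,-5,-20,0,0,0,0]'
```

```text
t: 0.93
tcp_pos: [0.3882, 0.3123, 0.2982]
tool_rot: [0.697, -0.12, 0.12, -0.697]
force: [0.1, 0.7, -0.4]
finger_gap: -0.001
```

```bash
cat > go.py <<'E'
from h import *
from station import manip
import sys
s=manip.sense();R=Ro.from_quat(s['tool_rot']);T=np.array(list(map(float,sys.argv[1:4])))
print(s['t'],s['tcp_pos'].round(4),s['force'].round(2),s['finger_gap'],'yaw x',np.degrees(np.arctan2(*R.as_matrix()[[1,0],0])),'tool cm',(R.inv().apply(T-s['tcp_pos'])*100).round(2))
E
python3 go.py .543 .19 .16
```

```text
0.9333 [0.3882 0.3123 0.2982] [ 0.12  0.75 -0.38] -0.0008250810541773745 yaw x -19.502744847219155 tool cm [18.67 13.82 -6.36]
```

```bash
python3 -m handwheel '[3,2,-1,0,-0.05,0,0, 6,4,-2,0,-0.1,0,0, 9,6,-3,0,-0.14,0,0, 12,8,-4,0,-0.14,0,0, 15,10,-5,0,-0.14,0,0, 17.5,12,-6,0,-0.14,0,0, 18.7,13.5,-6.4,0,-0.14,0,0, 18.7,13.8,-6.4,0,-0.14,0,0, 18.7,13.8,-6.4,0,-0.14,0,0]'; python3 go.py .543 .19 .143
python3 - <<'E'
from h import *
from station import manip
for n in("scene","top"):
    d=manip.snapshot(n);cv2.imwrite(f'pics/{n}1.png',d['frame'][:,:,::-1])
E
```

```text
t: 1.68
tcp_pos: [0.5406, 0.1908, 0.1587]
tool_rot: [0.704, -0.073, 0.07, -0.703]
force: [-0.6, 0.5, -0.5]
finger_gap: -0.0
1.6833 [0.5406 0.1908 0.1587] [-0.62  0.55 -0.5 ] -0.00023589059143482285 yaw x -11.540222705866837 tool cm [ 0.26  1.57 -0.03]
```

View pics/scene1.png

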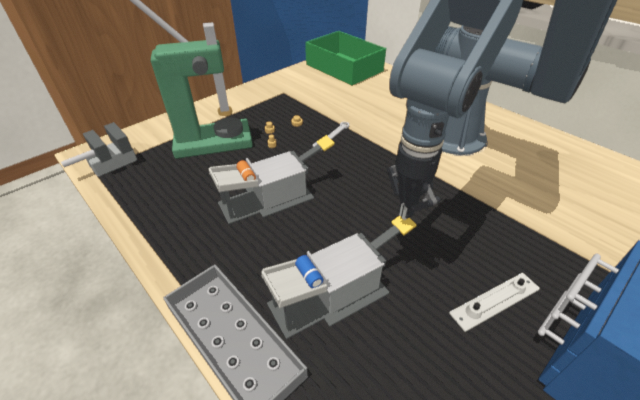

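The closed fingertips stand just over the blue bin's pad, near (404,222). Now I press.

```bash
python3 -m handwheel '[0.2,1,0,0,0,0,0, 0.2,2,0,0,0,0,0, 0.2,3,0,0,0,0,0, 0.2,4,0,0,0,0,0, 0.2,5,0,0,0,0,0, 0.2,5.8,0,0,0,0,0, 0.2,6.3,0,0,0,0,0, 0.2,6.3,0,0,0,0,0]'; python3 go.py .543 .19 .085
python3 - <<'E'
from h import *
from station import manip
for n in("scene","top"):
    d=manip.snapshot(n);cv2.imwrite(f'pics/{n}2.png',d['frame'][:,:,::-1])
E
```

```text
t: 2.45
tcp_pos: [0.543, 0.1917, 0.0964]
tool_rot: [-0.703, 0.071, -0.07, 0.704]
force: [-1.9, 1.9, 5.0]
finger_gap: -0.002
2.45 [0.543  0.1917 0.0964] [-1.87  1.85  5.03] -0.0018363087102415455 yaw x -11.417074742722972 tool cm [ 0.03  1.14 -0.17]
```

View pics/scene2.png

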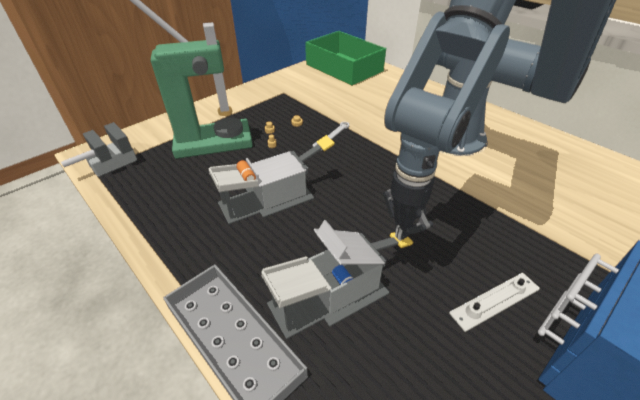

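The lid is well up and the blue capsule has already rolled into the bin (343,273). I keep pressing to the stop and hold there.

```bash
python3 -m handwheel '[0,0.3,0,0,0,0,0, 0,0.6,0,0,0,0,0, 0,0.8,0,0,0,0,0, 0,0.8,0,0,0,0,0]'; python3 go.py .543 .19 .085
```

```text
t: 2.88
tcp_pos: [0.5445, 0.1914, 0.0898]
tool_rot: [-0.703, 0.07, -0.071, 0.704]
force: [0.6, 2.0, 4.2]
finger_gap: -0.003
2.8833 [0.5445 0.1914 0.0898] [0.58 1.98 4.23] -0.0028880662335477795 yaw x -11.435913819111503 tool cm [-0.12  0.48 -0.16]
```

```bash
python3 -m handwheel '[0,0.15,0,0,0,0,0, 0,0.3,0,0,0,0,0, 0,0.4,0,0,0,0,0, 0,0.4,0,0,0,0,0]'; python3 go.py .543 .19 .085
```

```text
t: 3.22
tcp_pos: [0.5449, 0.1913, 0.0879]
tool_rot: [-0.703, 0.069, -0.072, 0.704]
force: [-3.0, 1.5, 16.9]
finger_gap: 0.001
3.2167 [0.5449 0.1913 0.0879] [-2.97  1.5  16.92] 0.0012462010721606576 yaw x -11.429624052237504 tool cm [-0.16  0.29 -0.17]
```

The force rose to 17 N, so this is the hard stop. I hold for a second or so and look.

```bash
python3 -m handwheel '[0,0,0,0,0,0,0, 0,0,0,0,0,0,0, 0,0,0,0,0,0,0, 0,0,0,0,0,0,0, 0,0,0,0,0,0,0, 0,0,0,0,0,0,0, 0,0,0,0,0,0,0, 0,0,0,0,0,0,0, 0,0,0,0,0,0,0, 0,0,0,0,0,0,0]'
python3 - <<'E'
from h import *
from station import manip
for i in (0,1):
  for n in("scene","top"):
    d=manip.snapshot(n);cv2.imwrite(f'pics/{n}3{i}.png',d['frame'][:,:,::-1]);m=masks(d)['blue'];
    for c,a,l in blobs(m,15): print(n,c.round(1),a,np.median(depthpts(d,l),0).round(3))
E
```

```text
t: 4.05
tcp_pos: [0.5449, 0.1913, 0.088]
tool_rot: [-0.703, 0.069, -0.072, 0.704]
force: [-2.8, 1.4, 16.8]
finger_gap: 0.002
scene [353.9 266.7] 135 [0.648 0.157 0.038]
scene [353.9 266.6] 133 [0.648 0.156 0.038]
```

Run:
```python
import cv2
a=cv2.imread('pics/scene31.png')[200:350,240:440];b=cv2.imread('pics/top31.png')[50:250,150:350]
cv2.imwrite('pics/c3.png',cv2.hconcat([cv2.resize(a,(400,300),interpolation=2),cv2.resize(b,(300,300),interpolation=2)]))
```

```text
(no output)
```

View pics/c3.png

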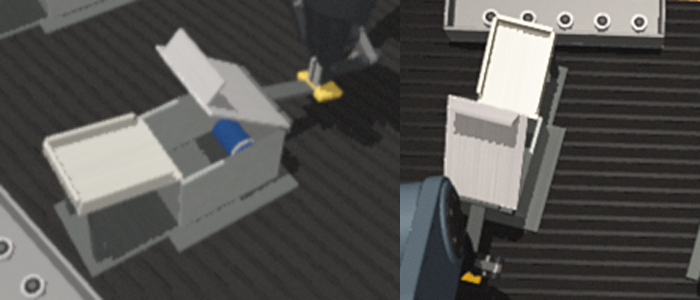

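The lid is fully up, and the capsule lies still on the bin floor (scene (354,267), the same in both looks). Now I let go gently.

```bash
python3 -m handwheel '[0,-0.8,0,0,0,0,0, 0,-1.6,0,0,0,0,0, 0,-2.4,0,0,0,0,0, 0,-3.2,0,0,0,0,0, 0,-4,0,0,0,0,0, 0,-4.8,0,0,0,0,0, 0,-5.6,0,0,0,0,0, 0,-7,0,0,0,0,0, 0,-10,0,0,0,0,0, 0,-13,0,0,0,0,0]'; python3 -m handwheel '[0,-2,0,0,0,0,0, -3,-3,0,0,0,0,0, -6,-3,2,0,0,0,0, -8,-3,4,0,0,0,0, -8,-3,6,0,0,0,0, -8,-3,6,0,0,0,0, -8,-3,6,0,0,0,0, -8,-3,6,0,0,0,0]'
python3 - <<'E'
from h import *
from station import manip
o=[]
for n in("scene","top"):
    d=manip.snapshot(n);cv2.imwrite(f'pics/{n}4.png',d['frame'][:,:,::-1]);
    for k,m in masks(d).items():
      for c,a,l in blobs(m,40): print(n,k,c.round(1),a,np.median(depthpts(d,l),0).round(4) if (l&(d['depth']>0)).any() else '')
print(manip.sense()['force'])
E
```

```text
t: 5.08
tcp_pos: [0.5425, 0.1905, 0.2152]
tool_rot: [0.704, -0.072, 0.069, -0.703]
force: [-0.2, 0.5, 0.3]
finger_gap: -0.002
t: 5.75
tcp_pos: [0.4772, 0.2651, 0.2452]
tool_rot: [0.704, -0.071, 0.07, -0.703]
force: [-0.1, -0.3, 0.0]
finger_gap: 0.004
top yellow [186.3 224. ] 397 [0.5429 0.1902 0.1244]
top yellow [370.3 277.3] 409 [ 0.4594 -0.1354  0.1248]
top yellow [482.9 272.6] 41 [ 0.473  -0.3663  0.0377]
top yellow [517.7 296.5] 87 [ 0.429  -0.4374  0.0307]
top yellow [505.1 348. ] 137 [ 0.3319 -0.4119  0.0233]
top orange [390.4 154.3] 124 [ 0.681  -0.1696  0.1228]
top orange [407.7 159.3] 258 [ 0.6726 -0.2016  0.1229]
top orange [556.9 232.1] 97 [ 0.5489 -0.4726  0.1142]
top orange [477.3 274.6] 42 [ 0.4687 -0.36    0.0201]
top orange [515.5 298.9] 78 [ 0.4226 -0.4337  0.0164]
top orange [502.1 347.7] 45 [ 0.3339 -0.4074  0.0115]
[0.00220782 0.00596216 0.12717508]
```

View pics/scene4.png

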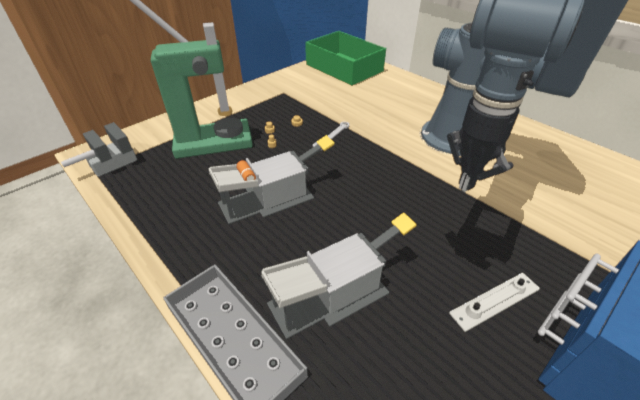

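View pics/top4.png

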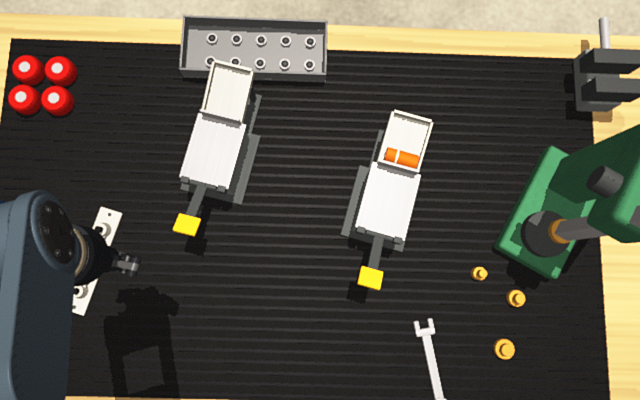

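The lid is shut and the pad is back at (186,224), exactly as at the start. The blue ramp is empty, the orange capsule hasn't moved, and the arm is clear.

```bash
python3 -c "
from station import manip
print(manip.sign_off())"
```

```text
the job is handed in; nothing more can be done
None
```

The blue capsule is in its bin with the lid shut over it, and the job was handed in at about 6 s on the robot's clock. No verdict is reported.

- **What I did:** I pressed the blue bin's lever down with closed fingertips until it hit the hard stop, at about 17 N. I held it there for about a second, with the lid raised, then let it up slowly and moved the arm away.
- **While held down:** Two pictures showed the capsule lying still on the bin floor. I couldn't read the lid angle directly; I took it as fully raised from the hard stop and the pictures.
- **Last checks:** The blue bin's pad was back at its starting pixel and height, so the lid is shut. The blue ramp was empty and the orange capsule was at its original pixels. The wrist force was about 0.1 N, so the arm was touching nothing.
- **Not seen:** With the lid closed, the capsule itself can't be seen. No check failed or disagreed.

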